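# Click the sewing machine's dials to a short stepped zigzag

## Task

Set the sewing machine for a short stepped zigzag: with a fingertip, push the ridge of the large pattern dial round to its sixth mark, and the ridge of the stitch-length dial (the middle one of the three) back to its third mark, the round dot being the first and counting clockwise. Leave each dial resting in its click; work gently, never take a ridge between the fingers and do not shove the machine. Leave the width dial, the thread spool and the things standing on the table as they are.

Things in the scene. Friction and masses are not known exactly. Their poses are not given: they have to be found in the camera images.
- pattern (a joint): Pattern dial, the large one at the machine's right (handwheel) end. 0 = first mark (dot), grows clockwise from above; 8 marks, each with a stitch picture, a spring click every 0.5236 rad (30 deg), the sixth mark at 2.618; stops at both ends. Leaving a click takes about 0.07 N m; past half-way it snaps by itself into the next.
- pattern_axis (a point): Point on the dial's axis, level with its ridge's top, 24 mm above the machine's top cover; its frame turns with the dial: x along the ridge towards the nose, z up. Black disc 60 mm across, its face 7 mm above the cover; across it an upright ridge 17 mm high, 12 mm thick (y +-6), from x = -27 to +23 mm, then a narrow nose to +29. A white line on the nose half points at the marks.
- length (a joint): Stitch-length dial, the middle one of three, 110 mm left of the pattern dial. 0 = first mark (dot), grows clockwise from above; 7 marks (ticks ever longer), a click every 0.5236 rad, the third mark at 1.047; stops at both ends. Leaving a click takes about 0.06 N m; past half-way it snaps into the next.
- length_axis (a point): Point on the dial's axis, level with its ridge's top, 22 mm above the machine's top cover; its frame turns with the dial: x along the ridge towards the nose, z up. Black disc 42 mm across, its face 7 mm above the cover; upright ridge 15 mm high, 10 mm thick (y +-5), from x = -18 to +14 mm, then a narrow nose to +20. A white line on the nose half points at the marks.
- width_axis (a point): Point on the dial's axis, level with its ridge's top, 22 mm above the machine's top cover; its frame turns with the dial: x along the ridge towards the nose, z up. This is the stitch-width dial, the left one of the three, 77 mm left of the length dial's axis and of the same size and build; not to be turned.
- width_nose (a point): Top of the nose of the width dial's ridge, 19 mm from its axis: shows where that dial points.
- machine_top (a point): Centre of the top cover (275 mm above the table) of a white sewing machine standing loose on rubber feet, 8.5 kg: bed 180 x 400 mm, arm and top cover 130 x 400 mm. x points away from the operator, y to the machine's needle end (operator's left), z up. Dial axes lie on y = -125 (pattern), -15 (length) and +62 mm (width), x = 0.
- spool_center (a point): Centre of a blue thread spool, 31 mm across, 40 mm high, loose on the 6 mm spool pin (62 mm high) at the left of the top cover (138 mm left of the cover's centre).
- cone_center (a point): Middle of a grey thread cone standing on the table, 72 mm across, 125 mm high.
- jar_center (a point): Middle of a glass jar with brushes standing on the table, 72 mm across, 85 mm high; the brushes reach to 175 mm.
- tin_center (a point): Middle of a closed round bobbin tin on the table, 72 mm across, 34 mm high.

How it is judged:
At the end, for the whole second after the job is handed in: The pattern dial rests at its sixth mark (2.618 rad) and the length dial at its third (1.047 rad), each within 0.1 rad and still (value of joint pattern between 2.518 and 2.718 rad and velocity of joint pattern between -0.1 and 0.1 rad/s and value of joint length between 0.9472 and 1.1472 rad and velocity of joint length between -0.1 and 0.1 rad/s); the robot touches nothing.
It fails at once if a dial is pinched or straddled: the gap between the fingers is lowered over its ridge ((z of the grasp point in the frame of pattern_axis between -0.03 and 0.01 m and y of the grasp point in the frame of pattern_axis between -0.004 and 0.004 m and x of the grasp point in the frame of pattern_axis between -0.027 and 0.027 m) or (z of the grasp point in the frame of length_axis between -0.03 and 0.01 m and y of the grasp point in the frame of length_axis between -0.004 and 0.004 m and x of the grasp point in the frame of length_axis between -0.018 and 0.018 m)).
It fails at once if a dial is forced with more than 20 N (contact force between the fingers and pattern above 20 N or contact force between the fingers and length above 20 N).
It fails at once if the sewing machine is shoved or lifted by more than 12 mm (distance of machine_top from where it was at the start of the episode above 0.012 m).
It fails at once if the width dial is turned (distance of width_nose from where it was at the start of the episode above 0.008 m).
It fails at once if the spool, thread cone, brush jar or bobbin tin is displaced by more than 20 mm (distance of any of spool_center, cone_center, jar_center, tin_center from where it was at the start of the episode above 0.02 m).
It also fails if it takes over 54 s, if anything falls off the work surface, if the arm or the gripper's body presses on something with over 40 N, if the wrist force passes 120 N, or if a joint passes its speed limit or range.

## Robot

A 6-joint arm with a two-finger parallel gripper is mounted at the origin on the work surface. World frame = base frame: x ahead of the robot, y to its left, z up, the work surface at z = 0. Lengths are in m, angles in rad, forces in N, time in s.
With the tool pointing down it reaches from about 0.25 to 0.725 m from the base axis. Payload 4 kg.
Tool frame: the origin (TCP) lies between the finger pads; the fingertips stand 8 mm ahead of it and the grasp point (between the pads) lies 11 mm behind it; z points along the fingers, y is the direction in which the jaws open and shut (so a half turn about z gives the same grasp; the last joint's range is limited). The gripper opens to 85 mm and grips with 20 to 120 N. Pads are 22 mm wide; open, the fingers measure 114 mm over their backs; the gripper's body (76 mm by 85 mm) begins 54 mm behind the grasp point. The pads swing forward as they close: fully open they stand 13 mm farther back than shut.
Start: joints at [-1.217, 0.241, 0.005, 1.335, 0, 1.571], TCP at [0.173, -0.469, 0.239] pointing down, gripper open.
Joint ranges: [-2.72, 2.72], [-1.05, 1.87], [-1.09, 1.28], [-1.99, 2.15], [-1.42, 1.44], [-3.14, 3.14]. Speed limits (rad/s): [2.79, 2.79, 3.14, 3.14, 3.14, 3.14].

## Interface

Orientations are given as a unit quaternion [x, y, z, w].
In Python, from workcell import * gives the robot as it stands.
- The arm moves only by the tool send_rows, never from a script. Its argument "increments" is a list that holds one entry, the list of rows, each a list of 6 numbers: the shift along the tool's x, y, z in units of 50 mm (1.0 is 50 mm), then the turn, a rotation vector about the tool's x, y, z in units of 10 degrees (1.0 is 10 degrees). In form: [[[x, y, z, ax, ay, az], ...]]. A call has 1 to 8 rows; each row shifts and turns the commanded pose from where the row before left it, along the tool's axes as they then stand; what a row does not reach is not made up. A row lasts 1/8 s, in which the tool goes at most 62.5 mm and 10.7 degrees, less where a joint would pass 70% of its speed; a pose out of reach is approached as far as the arm can. A call with a number of a shift or a turn outside -1 to 1 is refused whole. A call with a gripper value outside its range is refused whole. "grip" is the closure, from 0 (fully open) to 1 (shut), set as the call begins (left out, the last holds). The fingers move at their own pace and stop on an object; the grip force is fixed at half the most. Time passes only in rows, so rows that do not move let the fingers close. It gives the time, the measured TCP pose, the force and the opening at its end, in the units of the state.
- get_obs(): the state, without advancing time (a new reading comes with each control period).
- camera(name): name is "scene" or "side" or "wrist"; returns a dict with "color" (384x512x3 uint8, red, green, blue), "z_map" (384x512 float32, m along the optical axis (not along the pixel's ray), 0 where there is no reading), "intrinsics" (3x3 intrinsics, pixels), "pose" (4x4, takes a point from camera to world coordinates); the wrist camera has in their place "mount" (4x4, takes a point from camera to tool coordinates, whose origin is the TCP and whose axes are the flange's). Camera axes: x right, y down, z forward; pixel columns grow to the right and rows downward; lengths in m; the calibration is good to about 2 mm. A picture is of the moment at which its call begins: read the wrist's pose just before it.
- job_done(): hands the job in, once; it reports no verdict.
The state is a dict: "clock": time; "joint_pos": joint angles; "joint_vel": joint speeds; "tau": joint torques, N m; "eef_pos": TCP position; "tool_rot": TCP orientation; "ft_force": force on the tool from outside, world axes, zero at the start; "ft_torque": the same for the moment, N m; "grip_width": finger opening in m.
Only numpy, scipy, OpenCV 4.12 (cv2) and the standard library are available. Lean on these libraries where they do the work, as an engineer would, in place of code of your own. Each camera call takes 0.05 s, during which the arm holds its last target.

## Working session

There is one attempt and no reset: what is moved stays moved. The work goes in short steps, Python scripts to look and compute and a tool call to move; the robot and the scene stay as the last step left them, time stands still between calls to the robot, and variables do not carry over. Pictures are saved under pics/ and viewed, and the job is handed in when it is done.

Besides the shell and the picture viewer there is one more tool, called after "Request:" in YAML: its name, and indented under it one key for each argument. send_rows: Moves the arm, as the interface text tells. Its arguments: {"type":"object","properties":{"increments":{"type":"array"},"grip":{"type":"number"}},"required":["increments"]}

```bash
ls; mkdir -p pics; python3 - <<'E'
from workcell import *
import cv2,numpy as np
o=get_obs()
for k,v in o.items(): print(k,np.round(v,4))
for n in ["scene","side","wrist"]:
    c=camera(n); cv2.imwrite(f"pics/{n}0.png",cv2.cvtColor(c["color"],cv2.COLOR_RGB2BGR))
    np.savez(f"{n}0.npz",**c)
    print(n,c["intrinsics"].round(1).tolist(),np.round(c.get("pose",c.get("mount")),3).tolist())
E
```

```text
pics
clock 0.0
joint_pos [-1.217   0.2414  0.0038  1.3352  0.      1.5708]
joint_vel [-0.0013 -0.0005  0.0016  0.0008 -0.0007  0.0001]
tau [ 1.10000e-03 -3.72318e+01  2.52408e+01  1.69000e-02  3.00000e-04
 -0.00000e+00]
eef_pos [ 0.173  -0.4685  0.2384]
tool_rot [ 9.844e-01  1.760e-01 -2.000e-04 -1.000e-03]
ft_force [0.5571 1.3583 0.6216]
ft_torque [ 0.0403  0.0096 -0.0132]
grip_width 0.0852
scene [[399.9, 0.0, 257.1], [0.0, 399.9, 195.0], [0.0, 0.0, 1.0]] [[0.828, 0.434, -0.355, 0.864], [0.561, -0.633, 0.534, -0.585], [0.007, -0.641, -0.767, 1.031], [0.0, 0.0, 0.0, 1.0]]
side [[453.7, 0.0, 248.7], [0.0, 453.7, 190.8], [0.0, 0.0, 1.0]] [[-0.676, -0.361, 0.643, -0.389], [-0.737, 0.352, -0.577, 0.792], [-0.018, -0.863, -0.504, 0.909], [0.0, 0.0, 0.0, 1.0]]
wrist [[312.5, 0.0, 257.7], [0.0, 312.5, 190.7], [0.0, 0.0, 1.0]] [[0.0, -0.955, -0.298, 0.077], [1.0, 0.0, 0.0, -0.001], [-0.0, -0.298, 0.955, -0.135], [0.0, 0.0, 0.0, 1.0]]
```

View pics/scene0.png

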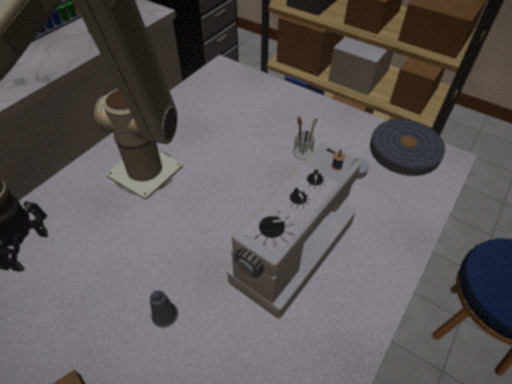

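View pics/side0.png

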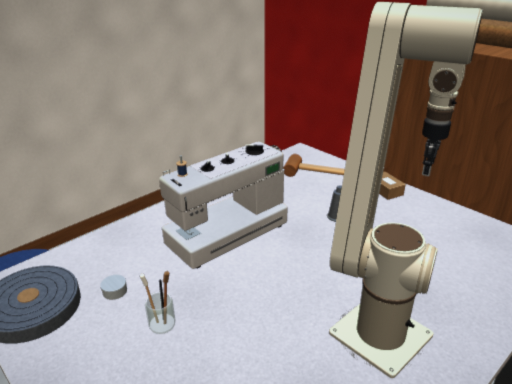

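View pics/wrist0.png

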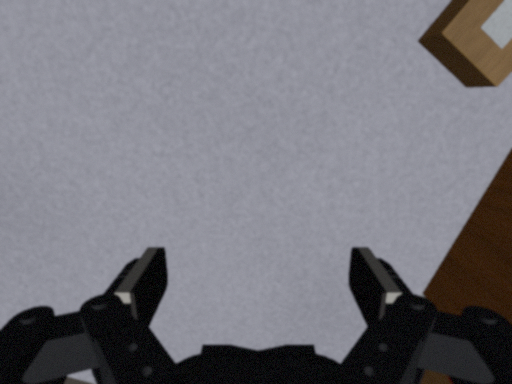

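The scene view shows the machine with the pattern dial at about (272,228), length (299,195), width (315,178) and spool (338,158). The side view shows the same from the other side, and the wrist view shows only table. Next I'll measure the positions.

```bash
cat > h.py <<'E'
import numpy as np,cv2
def cloud(c,T=None):
    z=c["z_map"];K=c["intrinsics"];v,u=np.mgrid[:z.shape[0],:z.shape[1]]
    P=np.stack([(u-K[0,2])*z/K[0,0],(v-K[1,2])*z/K[1,1],z],-1)
    T=c["pose"] if T is None else T
    return P@T[:3,:3].T+T[:3,3]
def ortho(c,P,x0,x1,y0,y1,zmin,s):
    # top view: columns = -y ... , rows = -x
    W=int((y1-y0)*s);H=int((x1-x0)*s)
    im=np.zeros((H,W,3),np.uint8)
    return im
def rectify(c,T,plane_z,cx,cy,half,s):
    # orthophoto on plane z; image right = -y, up = +x
    n=int(2*half*s)
    K=c["intrinsics"];R=np.linalg.inv(T)
    j,i=np.meshgrid(np.arange(n),np.arange(n))
    X=cx+half-(i+.5)/s; Y=cy+half-(j+.5)/s
    P=np.stack([X,Y,np.full_like(X,plane_z),np.ones_like(X)],-1)@R.T
    u=K[0,0]*P[...,0]/P[...,2]+K[0,2]; v=K[1,1]*P[...,1]/P[...,2]+K[1,2]
    return cv2.remap(c["color"][...,::-1].copy(),u.astype(np.float32),v.astype(np.float32),cv2.INTER_CUBIC)
E
python3 - <<'E'
from h import *
for n in ["scene","side"]:
    c=dict(np.load(f"{n}0.npz")); P=cloud(c)
    m=(c["z_map"]>0)&(abs(P[...,2]-.275)<.006)&(P[...,0]>.1)&(P[...,0]<1)&(abs(P[...,1])<.5)
    # biggest component
    k,l,st,_=cv2.connectedComponentsWithStats(m.astype(np.uint8))
    b=1+np.argmax(st[1:,4]); m=l==b
    q=P[m]; print(n,m.sum(),np.median(q[:,2]))
    r=cv2.minAreaRect(q[:,:2].astype(np.float32)*1000); print(r, cv2.boxPoints(r).round(0).tolist())
    t=(c["z_map"]>0)&(abs(P[...,2])<.01); print('table',np.median(P[t][:,2]))
    for (u,v) in ([(272,226),(299,194),(315,177),(338,158),(162,300),(304,150)] if n=="scene" else [(254,149),(227,158),(207,166),(182,165)]):
        print((u,v),P[v,u].round(3))
c=dict(np.load("scene0.npz"));cv2.imwrite("pics/zs.png",cv2.resize(c["color"][140:310,215:385,::-1],None,fx=3.5,fy=3.5,interpolation=cv2.INTER_CUBIC))
c=dict(np.load("side0.npz"));cv2.imwrite("pics/zd.png",cv2.resize(c["color"][130:270,150:300,::-1],None,fx=4,fy=4,interpolation=cv2.INTER_CUBIC))
E
```

```text
scene 5365 0.27604419013922665
((604.3197021484375, 5.2923583984375), (397.34576416015625, 127.37361907958984), 86.43724060058594) [[528.0, -189.0], [656.0, -197.0], [680.0, 200.0], [553.0, 208.0]]
table 0.0011678450225975912
(272, 226) [ 0.599 -0.123  0.286]
(299, 194) [ 0.606 -0.015  0.298]
(315, 177) [0.611 0.055 0.299]
(338, 158) [0.634 0.13  0.316]
(162, 300) [ 0.431 -0.353  0.105]
(304, 150) [0.431 0.362 0.052]
side 2042 0.27359254622578943
((600.5972900390625, 6.4720611572265625), (394.2516174316406, 126.28205108642578), 86.45638275146484) [[525.0, -186.0], [651.0, -194.0], [676.0, 199.0], [550.0, 207.0]]
table -0.0014076753868961234
(254, 149) [ 0.594 -0.117  0.283]
(227, 158) [ 0.595 -0.003  0.29 ]
(207, 166) [0.599 0.072 0.288]
(182, 165) [0.618 0.147 0.311]
```

View pics/zs.png

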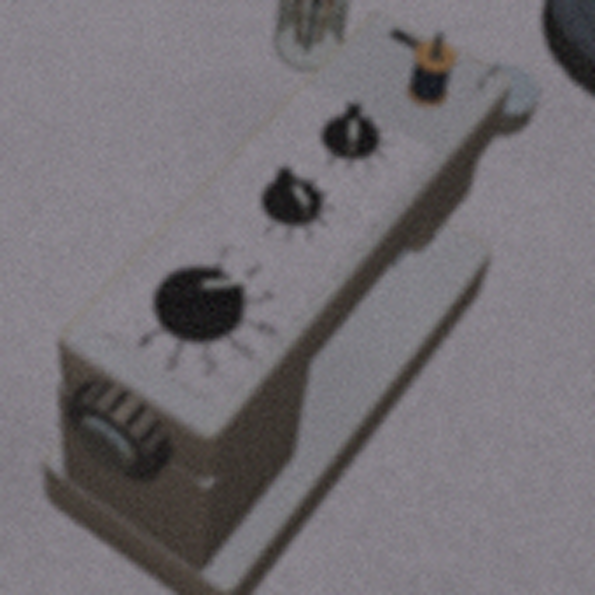

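View pics/zd.png

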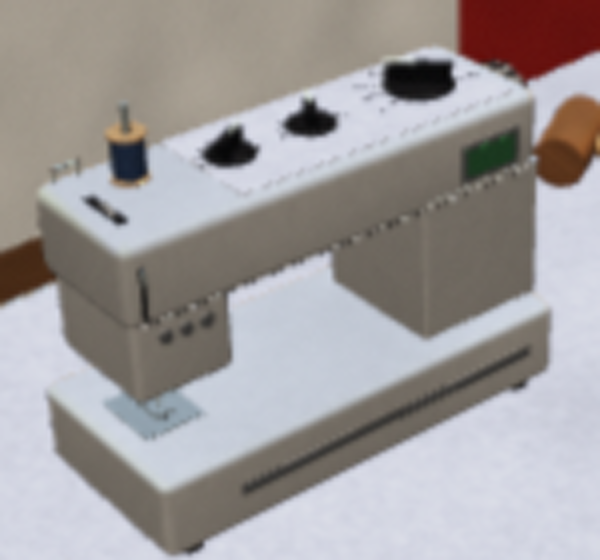

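The zoomed views show the dials and marks. Both cameras agree on the top cover: centre about (0.6025, 0.006), yaw −3.56°, z 0.275, sides 397×127 mm (given 400×130). The pattern dial works out at about (0.595, −0.119) and the length dial at about (0.602, −0.009). I'll raise the arm, shut the gripper and look from above with the wrist camera.

Request:
send_rows:
  increments:
    - [[0,0,-0.5,0,0,-0.875],[0,0,-0.5,0,0,-0.875],[0,0,-0.5,0,0,-0.875],[0,0,-0.5,0,0,-0.875],[0,0,-0.5,0,0,-0.875],[0,0,-0.5,0,0,-0.875],[0,0,-0.5,0,0,-0.875],[0,0,-0.5,0,0,-0.875]]
  grip: 1

```text
clock: 1.15
eef_pos: [0.1732, -0.4689, 0.4398]
tool_rot: [0.704, 0.711, 0.0, -0.0]
ft_force: [-0.9, -0.0, 0.4]
grip_width: -0.0
```

Request:
send_rows:
  increments:
    - [[0.8,0.8,0,0,0,0],[0.8,0.8,0,0,0,0],[0.8,0.8,0,0,0,0],[0.8,0.8,0,0,0,0],[0.8,0.8,0,0,0,0],[0.8,0.8,0,0,0,0],[0.8,0.8,0,0,0,0],[0.8,0.8,0,0,0,0]]

```text
clock: 2.15
eef_pos: [0.4927, -0.146, 0.4391]
tool_rot: [0.705, 0.709, -0.0, -0.0]
ft_force: [-0.5, -0.1, 0.6]
grip_width: -0.0
```

Request:
send_rows:
  increments:
    - [[0.7,1,0,0,0,0],[0.7,1,0,0,0,0],[0,0,0,0,0,0]]

```text
clock: 2.52
eef_pos: [0.5951, -0.0741, 0.4334]
tool_rot: [0.704, 0.711, -0.002, -0.003]
ft_force: [-0.1, -0.8, -0.7]
grip_width: -0.0
```

```bash
cat > w.py <<'E'
from workcell import *
from h import *
from scipy.spatial.transform import Rotation as R
def shot(tag):
    o=get_obs(); c=camera("wrist")
    T=np.eye(4);T[:3,:3]=R.from_quat(o["tool_rot"]).as_matrix();T[:3,3]=o["eef_pos"]
    c["T"]=T@c["mount"]; c["eef"]=o["eef_pos"]
    np.savez(f"{tag}.npz",**c); cv2.imwrite(f"pics/{tag}.png",c["color"][...,::-1]); print(np.round(o["eef_pos"],4),np.round(o["joint_pos"],2),np.round(o["ft_force"],1))
    return c
E
python3 -c "
from w import *
c=shot('w1');P=cloud(c,c['T'])
m=(c['z_map']>0)&(abs(P[...,2]-.275)<.008);print(m.sum(),np.median(P[m][:,2]))
cv2.imwrite('pics/o1.png',rectify(c,c['T'],.275,.60,-.06,.12,2500))
"
```

```text
[ 0.5951 -0.0741  0.4334] [-0.12  0.52  0.93  1.99  0.    1.44] [-0.1 -0.8 -0.7]
32456 0.2756728781109442
```

View pics/w1.png

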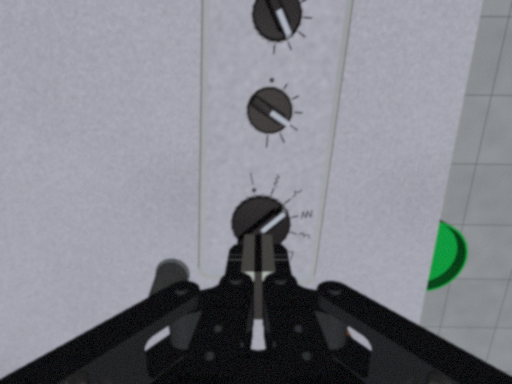

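View pics/o1.png

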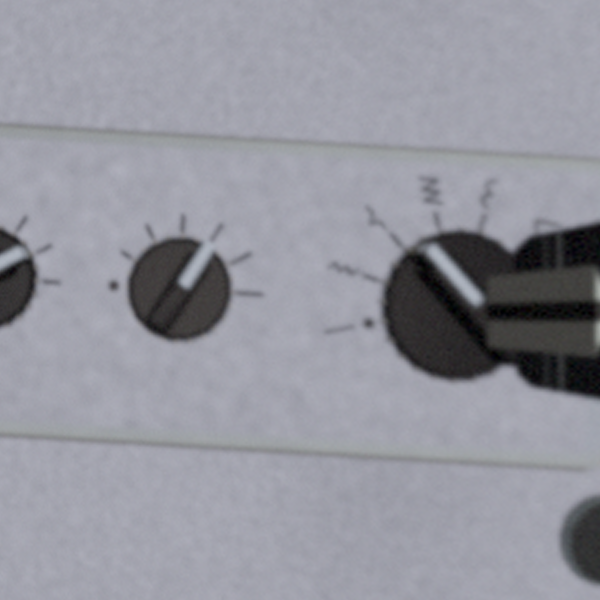

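The top view shows the length dial's nose at its 5th mark: its dot is on the left at (114,286) and the nose points about 120° clockwise of it. The pattern nose is at its 3rd mark, about 60° from its dot at (368,323). So pattern needs +90° clockwise and length needs −60°. Next I'll measure the fingertip shape and refine the ridge axes.

```bash
python3 - <<'E'
from w import *
c=dict(np.load("w1.npz"));
# finger geometry in tool frame
P=cloud(c,c["mount"]); m=(c["z_map"]>0)&(P[...,2]<.03)&(P[...,2]>-.06)&(abs(P[...,1])<.03)
for z0 in np.arange(-.04,.016,.006):
    q=P[m&(P[...,2]>=z0)&(P[...,2]<z0+.006)]
    if len(q)>3: print(round(z0,3),len(q),'x',q[:,0].min().round(4),q[:,0].max().round(4),'y',q[:,1].min().round(4),q[:,1].max().round(4))
W=cloud(c,c["T"])
for nm,ax,h in [("pat",(.597,-.12),.299),("len",(.6045,-.0115),.297)]:
    d=np.hypot(W[...,0]-ax[0],W[...,1]-ax[1])
    m=(c["z_map"]>0)&(d<.034)&(W[...,2]>h-.006)&(W[...,2]<h+.006)
    q=W[m]; r=cv2.minAreaRect(q[:,:2].astype(np.float32)*1000)
    print(nm,len(q),np.median(q[:,2]),r,cv2.boxPoints(r).round(1).tolist())
    cv2.imwrite(f"pics/r_{nm}.png",rectify(c,c["T"],h,ax[0],ax[1],.05,6000))
E
cd pics; python3 -c "
import cv2,numpy as np
cv2.imwrite('rr.png',cv2.resize(np.hstack([cv2.imread('r_pat.png'),cv2.imread('r_len.png')]),(800,400)))"
```

```text
-0.04 1432 x -0.0113 0.0151 y -0.0299 0.03
-0.034 691 x -0.0108 0.0138 y -0.0183 0.0201
-0.028 308 x -0.0004 0.0127 y -0.0131 0.0139
-0.022 475 x 0.007 0.0127 y -0.0133 0.0139
-0.016 405 x 0.0071 0.0124 y -0.0132 0.014
-0.01 379 x 0.0068 0.0124 y -0.0132 0.0139
-0.004 280 x 0.0069 0.0125 y -0.013 0.0138
0.002 60 x 0.0069 0.0124 y -0.0076 0.0069
pat 489 0.29853012198681633 ((599.1983032226562, -119.08521270751953), (55.369667053222656, 11.999563217163086), 42.103424072265625) [[574.5999755859375, -133.1999969482422], [582.7000122070312, -142.10000610351562], [623.7999877929688, -105.0], [615.7000122070312, -96.0999984741211]]
len 490 0.2966228173609695 ((605.3330688476562, -11.439627647399902), (9.9385986328125, 37.709808349609375), 56.7558479309082) [[586.7999877929688, -5.300000190734863], [618.4000244140625, -25.899999618530273], [623.7999877929688, -17.600000381469727], [592.2999877929688, 3.0999999046325684]]
```

View pics/rr.png

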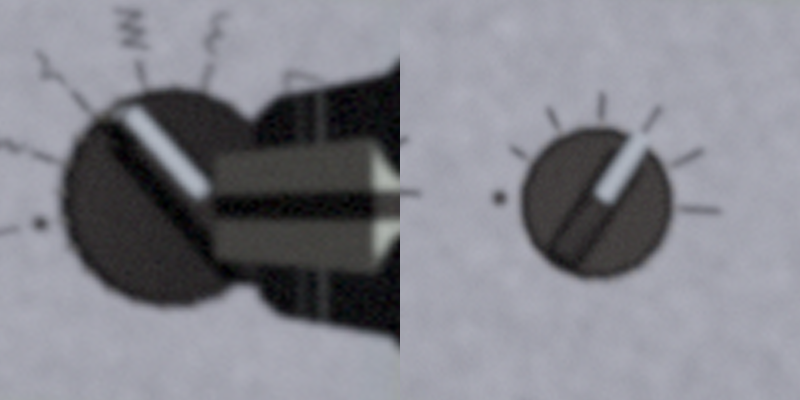

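The ridge fits come out at 55.4×12 mm (pattern, given 56×12) and 37.7×9.9 mm (length, given 38×10), so the axes are well placed. I want one finer profile of the fingertip.

```bash
python3 - <<'E'
from w import *
c=dict(np.load("w1.npz"));
P=cloud(c,c["mount"]); m=(c["z_map"]>0)&(P[...,2]<.03)&(P[...,2]>-.03)&(abs(P[...,1])<.03)
for z0 in np.arange(-.012,.012,.002):
    q=P[m&(P[...,2]>=z0)&(P[...,2]<z0+.002)]
    for a,b in [(0,.0045),(.0045,.009),(.009,.011),(.011,.016)]:
        k=q[(abs(q[:,1])>=a)&(abs(q[:,1])<b)]
        if len(k): print(round(z0,3),(a,b),len(k),'x med',np.median(k[:,0]).round(4), k[:,1].min().round(4),k[:,1].max().round(4))
cv2.imwrite("pics/tip.png",cv2.resize(c["color"][220:384,190:330,::-1],None,fx=4,fy=4))
E
```

```text
-0.012 (0, 0.0045) 45 x med 0.0118 -0.0042 0.0042
-0.012 (0.0045, 0.009) 39 x med 0.0115 -0.0087 0.0086
-0.012 (0.009, 0.011) 25 x med 0.0075 -0.0109 0.0108
-0.012 (0.011, 0.016) 24 x med 0.0078 -0.0132 0.0139
-0.01 (0, 0.0045) 41 x med 0.0118 -0.0043 0.0042
-0.01 (0.0045, 0.009) 37 x med 0.0082 -0.0089 0.0087
-0.01 (0.009, 0.011) 22 x med 0.0077 -0.0107 0.0109
-0.01 (0.011, 0.016) 23 x med 0.0077 -0.0129 0.0137
-0.008 (0, 0.0045) 37 x med 0.0117 -0.0044 0.0043
-0.008 (0.0045, 0.009) 42 x med 0.0114 -0.0089 0.0088
-0.008 (0.009, 0.011) 19 x med 0.0078 -0.0108 0.0107
-0.008 (0.011, 0.016) 24 x med 0.0077 -0.0131 0.0139
-0.006 (0, 0.0045) 46 x med 0.0118 -0.0044 0.0043
-0.006 (0.0045, 0.009) 43 x med 0.008 -0.0086 0.009
-0.006 (0.009, 0.011) 17 x med 0.0077 -0.011 0.0108
-0.006 (0.011, 0.016) 28 x med 0.0078 -0.0132 0.0136
-0.004 (0, 0.0045) 37 x med 0.0118 -0.0045 0.0044
-0.004 (0.0045, 0.009) 28 x med 0.0084 -0.0088 0.0086
-0.004 (0.009, 0.011) 18 x med 0.0078 -0.0107 0.0109
-0.004 (0.011, 0.016) 18 x med 0.0079 -0.013 0.0138
-0.002 (0, 0.0045) 36 x med 0.0119 -0.0041 0.0044
-0.002 (0.0045, 0.009) 30 x med 0.0114 -0.0089 0.0087
-0.002 (0.009, 0.011) 15 x med 0.0079 -0.0108 0.0106
-0.002 (0.011, 0.016) 20 x med 0.0078 -0.0126 0.0134
0.0 (0, 0.0045) 32 x med 0.0118 -0.0041 0.0044
0.0 (0.0045, 0.009) 30 x med 0.0115 -0.009 0.0088
0.0 (0.009, 0.011) 12 x med 0.0078 -0.0109 0.0107
0.0 (0.011, 0.016) 4 x med 0.0081 -0.0113 0.0122
0.002 (0, 0.0045) 32 x med 0.0118 -0.0042 0.004
0.002 (0.0045, 0.009) 17 x med 0.0117 -0.0076 0.0069
0.004 (0, 0.0045) 7 x med 0.0115 -0.0042 0.0026
0.004 (0.0045, 0.009) 4 x med 0.0114 -0.0057 0.0065
```

View pics/tip.png

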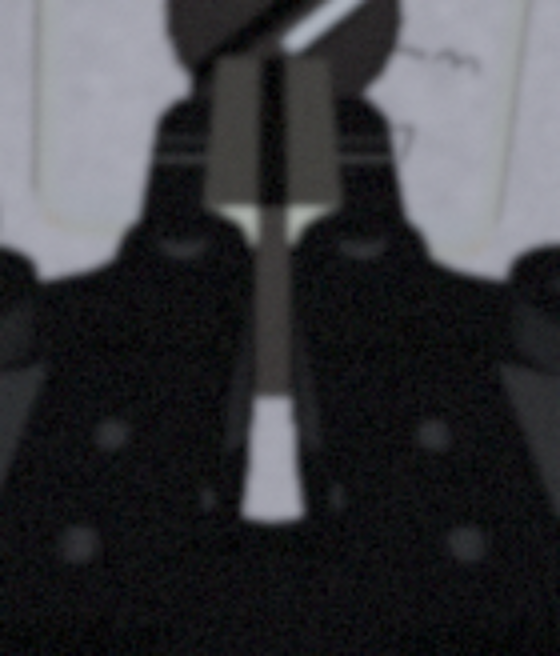

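The fingertip pads measure ±11.7 mm in tool x (a clean flat side face) and ±7.5 mm in y. I'll push with the +x face: on the tail half for pattern (clockwise) and on the nose half for length (counter-clockwise). Here's a planner for the rows.

```bash
cat > plan.py <<'E'
from w import *
PAT=np.array([.5985,-.1198]); LEN=np.array([.6045,-.0109])
def pt(A,th,r,d,side):  # side=+1: finger radial dir az=th+90 (pattern tail); -1: az=th-90 (length nose)
    t=np.radians(th); et=np.array([np.cos(t),np.sin(t)]); er=side*np.array([-np.sin(t),np.cos(t)])
    return A+r*er-d*et
def cur():
    o=get_obs(); q=o["tool_rot"]; M=R.from_quat(q).as_matrix()
    return np.array([*o["eef_pos"],np.degrees(np.arctan2(M[1,0],M[0,0]))])
def rows(start,wps,dec=3):
    # wps: list of (x,y,z,yaw,n)
    p=np.array(start,float); out=[]
    for *w,n in wps:
        w=np.array(w); s=p.copy()
        for k in range(1,n+1):
            g=s+(w-s)*k/n; t=np.radians(p[3]); d=g-p
            r=[(np.cos(t)*d[0]+np.sin(t)*d[1])/.05,(np.sin(t)*d[0]-np.cos(t)*d[1])/.05,-d[2]/.05,0,0,-d[3]/10]
            r=np.round(r,dec); out.append([float(v)+0 for v in r])
            dx=r[0]*.05;dy=r[1]*.05
            p=p+np.array([np.cos(t)*dx+np.sin(t)*dy,np.sin(t)*dx-np.cos(t)*dy,-r[2]*.05,-r[5]*10])
    for o in out: print(o)
    print("end",p.round(4)); return out
E
python3 - <<'E'
from plan import *
c=cur();print(c.round(4))
a=pt(PAT,131.4,.017,.026,1)
rows(c,[(*a,.37,131.4,5),(*a,.295,131.4,3)],2)
E
```

```text
[ 5.93200e-01 -7.56000e-02  4.35400e-01  9.04569e+01]
[-0.3, 0.04, 0.26, 0.0, 0.0, -0.82]
[-0.3, -0.01, 0.26, 0.0, 0.0, -0.82]
[-0.3, -0.05, 0.27, 0.0, 0.0, -0.82]
[-0.29, -0.09, 0.26, 0.0, 0.0, -0.82]
[-0.27, -0.13, 0.26, 0.0, 0.0, -0.81]
[0.0, 0.0, 0.5, 0.0, 0.0, 0.0]
[0.0, 0.0, 0.5, 0.0, 0.0, 0.0]
[0.0, 0.0, 0.5, 0.0, 0.0, 0.0]
end [  0.603   -0.1505   0.2949 131.3569]
```

Request:
send_rows:
  increments:
    - [[-0.3,0.04,0.26,0,0,-0.82],[-0.3,-0.01,0.26,0,0,-0.82],[-0.3,-0.05,0.27,0,0,-0.82],[-0.29,-0.09,0.26,0,0,-0.82],[-0.27,-0.13,0.26,0,0,-0.81],[0,0,0.3,0,0,0],[0,0,0,0,0,0],[0,0,0,0,0,0]]

```text
clock: 3.58
eef_pos: [0.6003, -0.1524, 0.3604]
tool_rot: [0.414, 0.91, 0.0, 0.001]
ft_force: [0.2, 0.0, 1.4]
grip_width: -0.0001
```

```bash
python3 - <<'E'
from plan import *
c=shot("w2"); print(cur().round(4))
W=cloud(c,c["T"])
d=np.hypot(W[...,0]-PAT[0],W[...,1]-PAT[1])
m=(c["z_map"]>0)&(d<.034)&(abs(W[...,2]-.2985)<.005)
q=W[m]; r=cv2.minAreaRect(q[:,:2].astype(np.float32)*1000); print(len(q),np.median(q[:,2]),r)
a=pt(PAT,131.4,.017,.026,1); rows(cur(),[(*a,.295,131.4,3)],2)
E
```

```text
[ 0.6003 -0.1524  0.3604] [-0.25  0.5   0.69  1.76 -0.    0.6 ] [0.2 0.  1.4]
[  0.6007  -0.1522   0.3604 131.1416]
1493 0.29872211018037 ((598.435791015625, -119.88758850097656), (55.985076904296875, 12.336576461791992), 40.64361572265625)
[0.0, 0.02, 0.44, 0.0, 0.0, -0.01]
[0.0, 0.02, 0.43, 0.0, 0.0, -0.01]
[0.0, 0.02, 0.44, 0.0, 0.0, -0.01]
end [  0.6029  -0.1503   0.2949 131.4416]
```

View pics/w2.png

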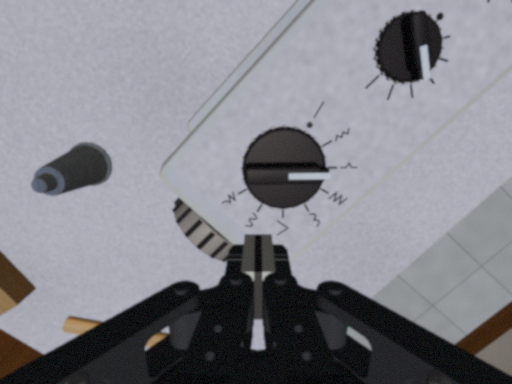

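The closer view shows the pattern ridge lying horizontally at row 173 with its nose to the right at mark 3. The finger (258,240) is on the tail side, clear of the dial. The ridge measures 56.0×12.3 mm at az 40.6°, so the axis refines to (0.598, −0.1203). Now I'll descend.

Request:
send_rows:
  increments:
    - [[0,0.02,0.44,0,0,0],[0,0.02,0.43,0,0,0],[0,0.02,0.42,0,0,0],[0,0,0,0,0,0],[0,0,0,0,0,0]]

```text
clock: 4.25
eef_pos: [0.6037, -0.15, 0.2958]
tool_rot: [0.413, 0.911, 0.0, 0.001]
ft_force: [-1.1, 0.0, 0.9]
grip_width: -0.0004
```

```bash
sed -i 's/PAT=.*; LEN/PAT=np.array([.598,-.1203]); LEN/' plan.py; python3 - <<'E'
from plan import *
o=get_obs();print(np.round(o["eef_pos"],4),np.round(o["ft_force"],2),cur()[3])
W=[]
th=131.4
W.append((*pt(PAT,131.4,.017,.018,1),.295,131.4,2))
for k in range(1,6): W.append((*pt(PAT,131.4-6*k,.017,.018,1),.295,131.4-6*k,1))
rows(cur(),W,2)
E
```

```text
[ 0.6037 -0.15    0.2958] [-1.14  0.05  0.9 ] 131.17983151098966
[0.08, -0.02, 0.01, 0.0, 0.0, -0.01]
[0.08, -0.01, 0.01, 0.0, 0.0, -0.01]
[0.04, -0.04, 0.0, 0.0, 0.0, 0.6]
[0.04, -0.03, 0.0, 0.0, 0.0, 0.6]
[0.03, -0.04, 0.0, 0.0, 0.0, 0.6]
[0.04, -0.04, 0.0, 0.0, 0.0, 0.6]
[0.04, -0.03, 0.0, 0.0, 0.0, 0.6]
end [  0.5849  -0.1412   0.2948 101.3798]
```

Request:
send_rows:
  increments:
    - [[0.08,-0.02,0,0,0,0],[0.08,-0.01,0,0,0,0],[0.04,-0.04,0,0,0,0.6],[0.04,-0.03,0,0,0,0.6],[0.03,-0.04,0,0,0,0.6]]

```text
clock: 4.88
eef_pos: [0.5894, -0.1437, 0.2951]
tool_rot: [0.552, 0.834, 0.0, 0.001]
ft_force: [-0.2, -0.5, 0.3]
grip_width: 0.0002
```

```bash
cat > look.py <<'E'
from plan import *
import sys
def ang(c,A,h,rad,exp):
    W=cloud(c,c["T"]); d=np.hypot(W[...,0]-A[0],W[...,1]-A[1])
    m=(c["z_map"]>0)&(d<rad)&(abs(W[...,2]-h)<.004)
    # drop finger pixels
    P=cloud(c,c["mount"]); m&=~((P[...,0]<.0128)&(abs(P[...,1])<.016))
    q=W[m]; r=cv2.minAreaRect(q[:,:2].astype(np.float32)*1000); print("ridge",len(q),np.round(r[0],1),np.round(r[1],1),round(r[2],1))
c=shot(sys.argv[1]); print(cur().round(4))
ang(c,PAT,.2985,.034,0); ang(c,LEN,.2965,.024,0)
E
python3 look.py w3
```

```text
[ 0.5894 -0.1437  0.2951] [-0.24  0.45  0.45  1.57 -0.    0.93] [-0.2 -0.5  0.3]
[  0.589   -0.1436   0.2951 112.8531]
ridge 2860 [ 598.4 -120.1] [55.3 12.1] 23.0
ridge 902 [613.8 -17.7] [11.1 17.2] 57.5
```

View pics/w3.png

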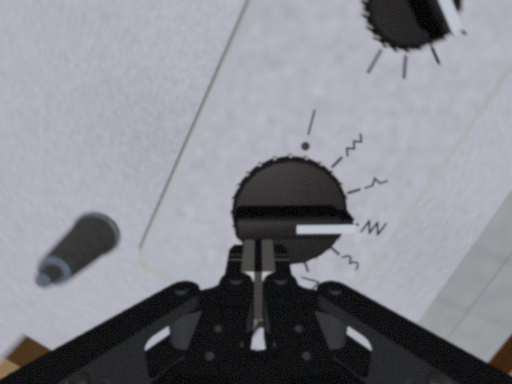

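The ridge has followed the finger: its az is 23.0° with the finger face at 22.9°, and the nose is nearing mark 4 at (375,227). Measured force is below 1 N. I'll continue round.

```bash
python3 - <<'E'
from plan import *
c=cur(); n=8
rows(c,[(*pt(PAT,c[3]-6*k,.017,.018,1),.295,c[3]-6*k,1) for k in range(1,n+1)],3)
E
```

```text
[0.037, -0.029, 0.003, 0.0, 0.0, 0.6]
[0.037, -0.035, 0.0, 0.0, 0.0, 0.6]
[0.038, -0.036, 0.0, 0.0, 0.0, 0.6]
[0.037, -0.036, 0.0, 0.0, 0.0, 0.6]
[0.038, -0.036, 0.0, 0.0, 0.0, 0.6]
[0.037, -0.035, 0.0, 0.0, 0.0, 0.6]
[0.038, -0.036, 0.0, 0.0, 0.0, 0.6]
[0.037, -0.036, 0.0, 0.0, 0.0, 0.6]
end [ 0.575  -0.1294  0.295  64.8531]
```

Request:
send_rows:
  increments:
    - [[0.037,-0.03,0,0,0,0.6],[0.037,-0.035,0,0,0,0.6],[0.038,-0.036,0,0,0,0.6],[0.037,-0.036,0,0,0,0.6],[0.038,-0.036,0,0,0,0.6],[0.037,-0.035,0,0,0,0.6],[0.038,-0.036,0,0,0,0.6],[0,0,0,0,0,0]]

```text
clock: 5.92
eef_pos: [0.5761, -0.1323, 0.2947]
tool_rot: [0.813, 0.583, -0.0, 0.001]
ft_force: [-0.3, -2.0, 0.1]
grip_width: 0.0001
```

```bash
python3 look.py w4;  python3 - <<'E'
from plan import *
c=cur(); n=6
rows(c,[(*pt(PAT,c[3]-4*k,.017,.018,1),.295,c[3]-4*k,1) for k in range(1,n+1)],3)
E
```

```text
[ 0.5761 -0.1323  0.2947] [-0.23  0.42  0.39  1.55 -0.    1.67] [-0.3 -2.   0.1]
[ 0.5761 -0.1323  0.2947 71.3034]
ridge 2891 [ 598.9 -120.5] [12.3 55.3] 71.1
ridge 0 [0. 0.] [0. 0.] 0.0
[0.032, -0.027, -0.005, 0.0, 0.0, 0.4]
[0.024, -0.024, 0.0, 0.0, 0.0, 0.4]
[0.025, -0.024, 0.0, 0.0, 0.0, 0.4]
[0.024, -0.024, 0.0, 0.0, 0.0, 0.4]
[0.025, -0.025, 0.0, 0.0, 0.0, 0.4]
[0.025, -0.024, 0.0, 0.0, 0.0, 0.4]
end [ 0.5733 -0.122   0.295  47.3034]
```

View pics/w4.png

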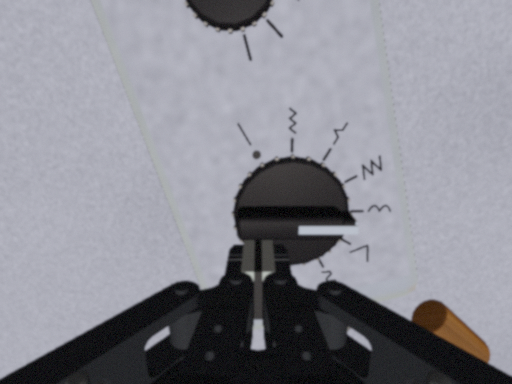

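The ridge is at az −18.9°, which is mark 5 (expected −18.6°). One more click to go, stopping the finger short of the final rest.

Request:
send_rows:
  increments:
    - [[0.03,-0.027,0,0,0,0.4],[0.024,-0.024,0,0,0,0.4],[0.025,-0.024,0,0,0,0.4],[0.024,-0.024,0,0,0,0.4],[0.02,-0.022,0,0,0,0.35],[0,0,0,0,0,0],[0,0,0,0,0,0]]

```text
clock: 6.85
eef_pos: [0.5735, -0.1235, 0.2944]
tool_rot: [0.9, 0.437, 0.0, -0.0]
ft_force: [-0.5, -0.3, 0.0]
grip_width: -0.0003
```

```bash
python3 look.py w5
```

```text
[ 0.5735 -0.1235  0.2944] [-0.21  0.41  0.38  1.54  0.    2.03] [-0.5 -0.3  0. ]
[ 0.5735 -0.1236  0.2943 51.7535]
ridge 2883 [ 599.  -121.1] [12.  55.7] 41.9
ridge 2372 [604.8 -13.2] [ 9.4 38.4] 52.4
```

View pics/w5.png

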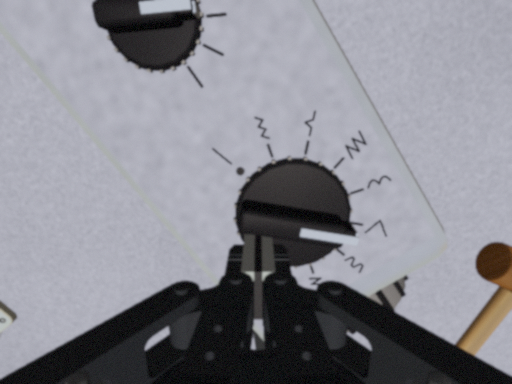

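The ridge is at az −48.1° (mark 6 expected −48.6°), snapped ahead of the finger, with force about 0. I'll retreat up and move to the length dial.

```bash
python3 - <<'E'
from plan import *
c=cur(); a=pt(LEN,56.4,.011,.027,-1); print(a)
t=np.radians(c[3]);b=c[:2]-.006*np.array([np.cos(t),np.sin(t)])
rows(c,[(*b,.295,c[3],1),(*b,.36,c[3],2),(*a,.36,56.4,3)],2)
E
```

```text
[ 0.59872056 -0.03947618]
[-0.12, 0.0, -0.01, 0.0, 0.0, 0.0]
[0.0, 0.0, -0.65, 0.0, 0.0, 0.0]
[0.0, 0.0, -0.65, 0.0, 0.0, 0.0]
[0.58, -0.21, 0.0, 0.0, 0.0, -0.15]
[0.59, -0.2, 0.0, 0.0, 0.0, -0.16]
[0.6, -0.19, 0.0, 0.0, 0.0, -0.15]
end [ 5.98600e-01 -3.94000e-02  3.59800e-01  5.63535e+01]
```

Request:
send_rows:
  increments:
    - [[-0.12,0,0,0,0,0],[0,0,-0.65,0,0,0],[0,0,-0.65,0,0,0],[0.58,-0.21,0,0,0,-0.15],[0.59,-0.2,0,0,0,-0.16],[0.6,-0.19,0,0,0,-0.15],[0,0,0,0,0,0],[0,0,0,0,0,0]]

```text
clock: 7.9
eef_pos: [0.5985, -0.04, 0.3592]
tool_rot: [0.882, 0.472, -0.0, 0.0]
ft_force: [-0.6, -0.8, 0.2]
grip_width: 0.0002
```

```bash
python3 look.py w6
```

```text
[ 0.5985 -0.04    0.3592] [-0.07  0.45  0.61  1.73 -0.    2.09] [-0.6 -0.8  0.2]
[ 5.98500e-01 -4.03000e-02  3.59400e-01  5.62263e+01]
ridge 15 [ 595.5 -108.6] [ 0.9 10.7] 39.3
ridge 797 [605.7 -11.2] [10.  37.5] 55.1
```

View pics/w6.png

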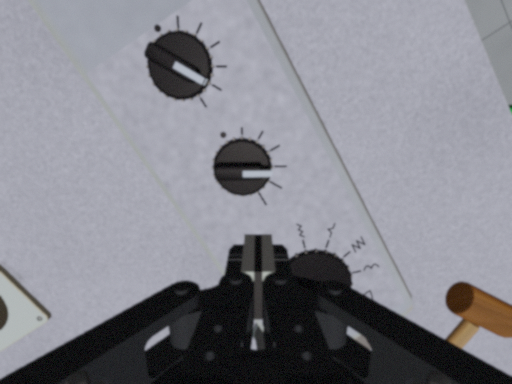

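The length dial's ridge lies horizontally at row 170 with its nose right, at its 5th mark, and the axis is confirmed at (0.605, −0.0107). The finger sits below the nose half, clear of the disc. I'll descend and push counter-clockwise.

```bash
sed -i 's/LEN=.*/LEN=np.array([.6048,-.0107])/' plan.py; python3 - <<'E'
from plan import *
c=cur(); P=lambda th,d:(*pt(LEN,th,.011,d,-1),.295,th)
rows(c,[(*P(56.4,.026),3),(*P(56.4,.0172),2),*[(*P(56.4+5*k,.0172),1) for k in range(1,6)]],3)
E
```

```text
[0.015, -0.001, 0.429, 0.0, 0.0, -0.006]
[0.014, -0.001, 0.429, 0.0, 0.0, -0.006]
[0.015, 0.0, 0.429, 0.0, 0.0, -0.005]
[0.088, 0.0, 0.0, 0.0, 0.0, 0.0]
[0.088, 0.0, 0.0, 0.0, 0.0, 0.0]
[0.021, 0.029, 0.0, 0.0, 0.0, -0.5]
[0.02, 0.029, 0.0, 0.0, 0.0, -0.5]
[0.021, 0.029, 0.0, 0.0, 0.0, -0.5]
[0.02, 0.029, 0.0, 0.0, 0.0, -0.5]
[0.021, 0.029, 0.0, 0.0, 0.0, -0.5]
end [ 6.13100e-01 -2.93000e-02  2.95000e-01  8.13963e+01]
```

Request:
send_rows:
  increments:
    - [[0.015,0,0.43,0,0,0],[0.015,0,0.43,0,0,0],[0.015,0,0.42,0,0,0],[0,0,0,0,0,0],[0.088,0,0,0,0,0],[0.088,0,0,0,0,0],[0,0,0,0,0,0]]

```text
clock: 8.82
eef_pos: [0.605, -0.0314, 0.2966]
tool_rot: [0.882, 0.471, -0.0, 0.001]
ft_force: [-1.5, -4.9, 3.7]
grip_width: -0.0002
```

Request:
send_rows:
  increments:
    - [[0.021,0.029,0,0,0,-0.5],[0.02,0.029,0,0,0,-0.5],[0.021,0.029,0,0,0,-0.5],[0.02,0.029,0,0,0,-0.5],[0,0,0,0,0,0]]

```text
clock: 9.45
eef_pos: [0.6124, -0.0291, 0.2959]
tool_rot: [0.787, 0.617, 0.001, 0.0]
ft_force: [0.9, -1.5, 0.5]
grip_width: -0.0003
```

```bash
python3 look.py w7; python3 - <<'E'
from plan import *
c=cur(); P=lambda th,d:(*pt(LEN,th,.011,d,-1),.295,th)
rows(c,[(*P(c[3]+5*k,.0172),1) for k in range(1,7)],3)
E
```

```text
[ 0.6124 -0.0291  0.2959] [-0.05  0.46  0.47  1.58  0.    1.76] [ 0.9 -1.5  0.5]
[ 6.12300e-01 -2.91000e-02  2.95800e-01  7.61924e+01]
ridge 0 [0. 0.] [0. 0.] 0.0
ridge 1477 [605.4 -10.5] [10.  38.3] 86.5
[-0.001, 0.016, 0.016, 0.0, 0.0, -0.5]
[0.02, 0.029, 0.0, 0.0, 0.0, -0.5]
[0.021, 0.029, 0.0, 0.0, 0.0, -0.5]
[0.02, 0.029, 0.0, 0.0, 0.0, -0.5]
[0.021, 0.029, 0.0, 0.0, 0.0, -0.5]
[0.02, 0.029, 0.0, 0.0, 0.0, -0.5]
end [ 6.201000e-01 -2.420000e-02  2.950000e-01  1.061924e+02]
```

View pics/w7.png

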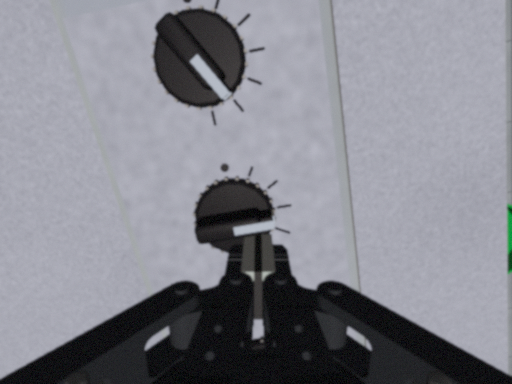

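The ridge is at az −3.5°, exactly mark 4 (expected −3.6°). One more click, finger to yaw of about 108°.

Request:
send_rows:
  increments:
    - [[0.015,0.022,0.005,0,0,-0.5],[0.02,0.029,0.005,0,0,-0.5],[0.021,0.029,0,0,0,-0.5],[0.02,0.029,0,0,0,-0.5],[0.021,0.029,0,0,0,-0.5],[0,0,0,0,0,0],[0,0,0,0,0,0]]

```text
clock: 10.38
eef_pos: [0.6191, -0.0244, 0.2948]
tool_rot: [0.635, 0.773, 0.0, -0.0]
ft_force: [-0.6, -0.4, -0.2]
grip_width: -0.0002
```

```bash
python3 look.py w8; python3 - <<'E'
from plan import *
c=cur(); P=lambda th,d:(*pt(LEN,th,.011,d,-1),.295,th)
rows(c,[(*P(c[3]+4*k,.0172),1) for k in range(1,5)],3)
E
```

```text
[ 0.6191 -0.0244  0.2948] [-0.04  0.48  0.5   1.59  0.    1.34] [-0.6 -0.4 -0.2]
[ 6.190000e-01 -2.440000e-02  2.948000e-01  1.012095e+02]
ridge 0 [0. 0.] [0. 0.] 0.0
ridge 1515 [605.3  -9.7] [38.1 10. ] 25.3
[-0.004, 0.019, -0.005, 0.0, 0.0, -0.4]
[0.017, 0.023, 0.0, 0.0, 0.0, -0.4]
[0.016, 0.023, 0.0, 0.0, 0.0, -0.4]
[0.016, 0.024, 0.0, 0.0, 0.0, -0.4]
end [ 6.225000e-01 -2.100000e-02  2.950000e-01  1.172095e+02]
```

View pics/w8.png

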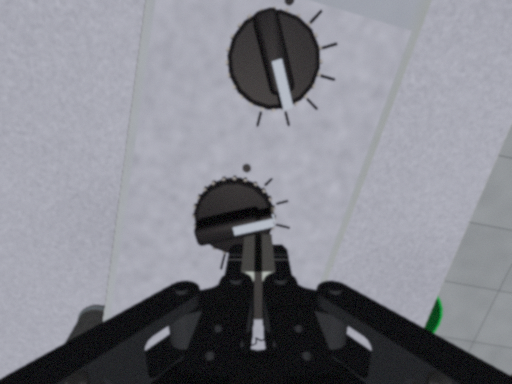

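The length ridge is at az 25.3° (third mark expected 26.4°) and has snapped ahead of the finger. I'll back off, rise and check both dials.

Request:
send_rows:
  increments:
    - [[-0.15,0,0,0,0,0],[0,0,-0.6,0,0,0],[0,0,-0.8,0,0,0],[-0.6,0,-0.6,0,0,0],[-0.6,0,0,0,0,0],[0,0,0,0,0,0],[0,0,0,0,0,0],[0,0,0,0,0,0]]

```text
clock: 11.42
eef_pos: [0.6319, -0.0902, 0.3946]
tool_rot: [0.634, 0.773, -0.0, -0.0]
ft_force: [0.3, 0.3, 1.3]
grip_width: 0.0
```

```bash
python3 look.py w9; python3 - <<'E'
from plan import *
c=camera("scene");cv2.imwrite("pics/s9.png",cv2.resize(c["color"][140:310,215:385,::-1],None,fx=3.4,fy=3.4,interpolation=cv2.INTER_CUBIC)); np.savez("s9.npz",**c)
c0=np.load("scene0.npz")
for n,k in (("0",c0),("9",c)):
    W=cloud(k,k["pose"]); m=(k["z_map"]>0)&(abs(W[...,2]-.275)<.006)&(W[...,0]>.5)&(W[...,0]<.7)&(abs(W[...,1])<.23)
    print(n,cv2.minAreaRect(W[m][:,:2].astype(np.float32)*1000))
E
```

```text
[ 0.6319 -0.0902  0.3946] [-0.14  0.59  0.93  1.92  0.    1.23] [0.3 0.3 1.3]
[ 6.319000e-01 -9.010000e-02  3.947000e-01  1.013366e+02]
ridge 929 [ 598.8 -120.9] [12.2 55.6] 42.1
ridge 708 [605.7 -10.3] [38.2 10. ] 26.6
0 ((603.6351318359375, -5.7024993896484375), (419.3780822753906, 127.37361907958984), 86.43724060058594)
9 ((603.6934814453125, -5.0636444091796875), (419.2540283203125, 126.38095092773438), 86.84992218017578)
```

View pics/w9.png

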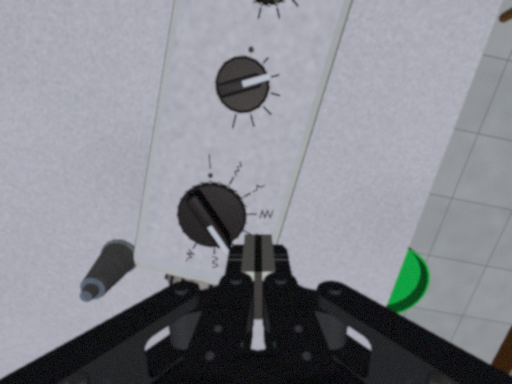

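View pics/s9.png

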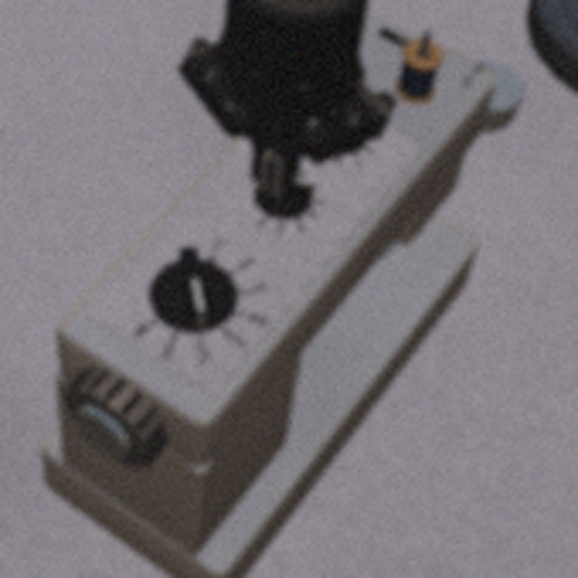

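The wrist view, with the arm clear, shows the pattern ridge at az −47.9° (mark 6 expected −48.6°) and the length ridge at 26.6° (mark 3 expected 26.4°). The scene view shows the machine, the spool and the width dial's marks in place, with the cover shifted by under 1 mm. The tool is over 80 mm above the ridges, so I'll hand in.

```bash
python3 -c "
from workcell import *
print(job_done())"
```

```text
the job is handed in; nothing more can be done
None
```

I set both dials with the shut fingertips and handed the job in at about 11.5 s of the 54 s; no verdict was reported. The pattern dial was pushed clockwise from mark 3 to mark 6, and the length dial counter-clockwise from mark 5 to mark 3. On each, the last click snapped ahead of the finger.

- **Dial positions:** With the arm clear, the pattern ridge measured −47.9° (sixth mark expected at −48.6°). The length ridge measured 26.6° (third mark expected at 26.4°). Both are well inside the 0.1 rad tolerance (5.7°).
- **Forces:** The highest reading was about 6 N at first contact with the length dial; forces were only read at the end of each move. The gripper stayed shut beside the ridges and never went over them.
- **Machine:** The top cover's fitted centre moved by less than 1 mm.
- **Less certain:** One partly cut-off view gave −37.6° for the length dial before I touched it. Fuller views gave −33° to −35°, which matches its fifth mark. In the final scene view the arm partly hid the width dial; a wrist view near the end showed it unturned. I didn't re-measure the cone, jar or tin, but the arm did not go near them.

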